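Shut the gel tank's hood and start the run

TASK

Get the gel run going: with the fingertips push the sliding hood of the gel tank fully shut over the well, and only then press the large START button on the power supply fully down and let it come up again. Nothing is to be gripped or lifted: do not lift the tank or shove it along the bench, do not press the small STOP button, and leave the other things on the bench where they stand. Finish with the hood still fully shut and the robot clear of everything.

Things in the scene. Friction and masses are not known exactly. Their poses are not given: they have to be found in the camera images.
- tank: gel tank, a white plastic trough standing loose on the table (2.8 kg), 150 (its x) x 270 (its y) x 75 high, origin at the centre of its underside. Its +y half is a closed flat deck (top at 75 mm); its -y half is an open well with a gel tray inside. The tank or the power supply may be the left one. Tank yaw is within 0.4 rad of zero.
- hood (a joint): sliding hood on top of the tank, an inverted clear box with grey end walls, 140 (tank x) x 125 (tank y), from 3 to 33 mm above the deck. Value in m: 0 = fully shut over the well (hard end stop), grows as it slides along the tank's +y out over the deck, starts at 0.06 to 0.10, end stop at 0.115. Sliding friction about 2 N plus a little damping; it stays where it is left and cannot come off.
- hood_push (a point): centre of the hood's upright outer end wall (the +y end, over the deck), 93 mm above the table, on the outer surface; moves with the hood and has the tank's axes. At joint value q it lies at tank y = -5 mm + q, so pushing it along the tank's -y shuts the hood. The deck in front of it is free: the deck ends at tank y = 135 mm.
- supply: electrophoresis power supply, fixed, 170 (its x) x 200 (its y) x about 100 high, origin at the centre of its underside. Its top slopes down 0.25 rad toward its -x (robot) side and carries two round white push buttons in grey housings near its front edge, 90 mm apart. Yaw within 0.25 rad of zero.
- start (a joint): travel of the START button in m: 0 = up, 0.006 = fully down, spring return, 4 N to push fully down. START is the LARGE button, 34 mm diameter, at the supply's +y (left as the robot sees it) side.
- start_top (a point): centre of the START button's top face, at supply x = -44 mm, y = +45 mm, 89 mm above the table; its z axis is the button's axis, leaning 0.25 rad from vertical toward the supply's -x. The button goes down along -z; it can be pressed with a vertical tool.
- stop (a joint): travel of the STOP button in m, likewise. STOP is the SMALL button, 18 mm diameter, at the supply's -y (right) side. Leave it alone.
- stop_top (a point): centre of the STOP button's top face, at supply x = -44 mm, y = -45 mm, 89 mm above the table
- tip_box: loose box of pipette tips, 85 x 122 x 82 high, clear below and yellow on top, behind the tank (its far, +x side); origin at the centre of its underside; bystander, leave alone
- tube: loose screw-cap tube standing upright, 35 mm diameter at its cap, 112 high, in front of the tank (robot side); origin at the centre of its underside; bystander, leave alone
- vial: loose amber jar standing upright, 44 mm diameter, 75 high, in front of the power supply (robot side); origin at the centre of its underside; bystander, leave alone
- tube_rack: loose low clear rack of microtubes, 70 x 160 x 39 high, behind the power supply; origin at the centre of its underside; bystander, leave alone
- big_bottle: loose glass bottle, 90 mm diameter, 200 high, right side of the bench; origin at the centre of its underside; bystander, leave alone
- beaker: loose glass beaker, 80 mm diameter, 100 high, left side of the bench; origin at the centre of its underside; bystander, leave alone

How it is judged:
By the outcome, as a careful person would: the job done as asked, in the order asked, and still so for the second after the job is handed in, with the robot touching nothing.
It also fails if it takes over 42 s, if anything falls off the work surface, if the arm or the gripper's body presses on something with over 40 N, if the wrist force passes 120 N, or if a joint passes its speed limit or range.

ROBOT

A 7-joint arm with a two-finger parallel gripper is mounted at the origin on the work surface. World frame = base frame: x ahead of the robot, y to its left, z up, the work surface at z = 0. Lengths are in m, angles in rad, forces in N, time in s.
With the tool pointing down it reaches from about 0.425 to 1.025 m from the base axis. Payload 9.4 kg.
Tool frame: the origin (TCP) lies midway between the tips of the shut fingers; the grasp point (between the pads) lies env.grip_depth behind it (env.grip_depth is the distance from the TCP to the grasp point, in m); z points along the fingers, y is the line along which they close (so a half turn about z gives the same grasp; the last joint's range is limited). The gripper opens to 85 mm and grips with 20 to 120 N. Pads are 22 mm wide; open, the fingers measure 114 mm over their backs; the gripper's body (76 mm by 85 mm) begins 54 mm behind the grasp point. The pads swing forward as they close: fully open they stand 13 mm farther back than shut.
Start: joints at [-1.323, 0.599, -0.003, 1.599, 0.002, 0.943, -0.08], TCP at [0.231, 0.687, 0.231] pointing down, gripper open.
Joint ranges: [-2.57, 2.57], [-0.35, 1.97], [-1.29, 1.29], [0.11, 2.56], [-1.05, 4.19], [0.11, 1.86], [-2.63, 2.63]. Speed limits (rad/s): [2.22, 2.22, 3.01, 3.01, 3.14, 3.14, 3.14].

INTERFACE

Orientations are given as a 3x3 rotation matrix whose columns are the frame's x, y, z axes.
In Python, from station import monitor, eyes, env gives the robot as it stands.
- The arm moves only by the tool drive_tool, never from a script. Its argument "steps" is a list of rows, each a list of 7 numbers: the shift along the world's x, y, z in mm, then the turn, a rotation vector about the world's x, y, z in degrees, then the opening, from 0 (shut) to 1 (fully open). In form: [[x, y, z, wx, wy, wz, jaw], ...]. A call has 1 to 12 rows; each row shifts and turns the commanded pose from where the row before left it; what a row does not reach is not made up. A row lasts 1/10 s, in which the tool goes at most 50 mm and 8.59 degrees, less where a joint would pass 70% of its speed; a pose out of reach is approached as far as the arm can. A call is refused whole if a number of a shift passes 50 or a number of a turn 8.59, either way. A call with a gripper value outside its range is refused whole. The fingers move at their own pace and stop on an object; the grip force is fixed at half the most. Time passes only in rows, so rows that do not move let the fingers close. It gives the time, the measured TCP pose, the force, the opening and the grip force at its end, in the units of the state.
- monitor.observe(): the state, without advancing time (a new reading comes with each control period).
- eyes.camera(name): name is "side" or "top" or "wrist"; returns (picture, depth): 384x512x3 uint8, red, green, blue; 384x512 float32, m along the optical axis (not along the pixel's ray), 0 where there is no reading.
- eyes.camera_model(name): a dict with "fx", "fy", "cx", "cy" (pixels), "k1" (the pictures are not rectified: a ray, as slopes to the right and down, at radius r is drawn at 1 + k1 r^2 times it, then the intrinsics apply), "xyz" and "rotation" of the camera in the world; the wrist camera has in their place "mount" (4x4, takes a point from camera to tool coordinates, whose origin is the TCP and whose axes are the flange's). Camera axes: x right, y up, looking along -z (the intrinsics and any distortion apply to the point x, -y, -z); pixel columns grow to the right and rows downward; lengths in m; the calibration is good to about 2 mm. A picture is of the moment at which its call begins: read the wrist's pose just before it. camera_model takes no time and is no camera call.
- env.job_done(): hands the job in; it is judged then, once.
The state is a dict: "t": time; "joint_positions": joint angles; "dq": joint speeds; "tau": joint torques, N m; "tool_pos": TCP position; "ee_rot": TCP orientation; "contact_force": force on the tool from outside, world axes, zero at the start; "torque": the same for the moment, N m; "finger_gap": finger opening in m; "finger_force": force on a finger pad.
Only numpy, scipy, OpenCV 4.12 (cv2) and the standard library are available. Lean on these libraries where they do the work, as an engineer would, in place of code of your own. Each camera call takes 0.05 s, during which the arm holds its last target. There are 200 camera calls.

## Working session

There is one attempt and no reset: what is moved stays moved. The work goes in short steps, Python scripts to look and compute and a tool call to move; the robot and the scene stay as the last step left them, time stands still between calls to the robot, and variables do not carry over. Pictures are saved under pics/ and viewed, at most 10 in all, crops included, and the job is handed in when it is done.

Besides the shell and the picture viewer there is one more tool, called after "Request:" as name([rows], argument=value, ...), one row to a line, values as JSON. drive_tool: Moves the arm, as the interface text tells. Its arguments: {"type":"object","properties":{"steps":{"type":"array","items":{"type":"array","items":{"type":"number"}}}},"required":["steps"]}

```bash
mkdir -p pics; cat > h.py <<'E'
import numpy as np, cv2
from station import monitor, eyes, env
def snap(n,f):
    s=monitor.observe(); p,d=eyes.camera(n); m=eyes.camera_model(n)
    np.savez('pics/'+f+'.npz',p=p,d=d,pos=s['tool_pos'],rot=s['ee_rot']); cv2.imwrite('pics/'+f+'.png',p[:,:,::-1]); return p,d,m,s
def pose(m,pos=None,rot=None):
    if 'mount' in m:
        M=np.array(m['mount']); R=np.array(rot); return R@M[:3,:3], R@M[:3,3]+np.array(pos)
    return np.array(m['rotation']),np.array(m['xyz'])
def ray(m,uv,pos=None,rot=None):
    R,o=pose(m,pos,rot); K=np.array([[m['fx'],0,m['cx']],[0,m['fy'],m['cy']],[0,0,1.]])
    q=cv2.undistortPoints(np.array(uv,float).reshape(-1,1,2),K,np.array([m['k1'],0,0,0.]))[:,0]
    return o,(R@np.c_[q[:,0],-q[:,1],-np.ones(len(q))].T).T
def onplane(m,uv,z,pos=None,rot=None):
    o,r=ray(m,uv,pos,rot); return o+r*((z-o[2])/r[:,2])[:,None]
def cloud(m,d,pos=None,rot=None):
    v,u=np.indices(d.shape); o,r=ray(m,np.c_[u.ravel(),v.ravel()],pos,rot); P=o+r*d.ravel()[:,None]; P[d.ravel()==0]=np.nan
    return P.reshape(*d.shape,3)
E
python3 - <<'E'
from h import *
p,d,m,s=snap('top','t1'); print(m,s['t'],s['contact_force'],env.grip_depth)
p,d,m,s=snap('side','s1'); print(m)
E
```

```text
{'fx': 411.9785050693972, 'fy': 411.9785050693972, 'cx': 254.47642646894593, 'cy': 191.55339257846776, 'k1': -0.05826567475268663, 'xyz': array([0.47135337, 0.01421486, 1.22181714]), 'rotation': array([[-0.01400982,  0.99810058, -0.05999136],
       [-0.99976184, -0.01297859,  0.01754491],
       [ 0.01673298,  0.06022287,  0.99804469]])} 0.0 [1.39970104 0.06292958 0.75337441] 0.0187
{'fx': 378.03767548840773, 'fy': 378.03767548840773, 'cx': 255.83664639139556, 'cy': 200.33212457040972, 'k1': -0.1063055657800812, 'xyz': array([-0.06419085, -0.62868268,  0.77109461]), 'rotation': array([[ 0.73403193,  0.41020025, -0.54123274],
       [-0.67892853,  0.46192261, -0.57068691],
       [ 0.01591173,  0.78636076,  0.6175626 ]])}
```

View pics/t1.png

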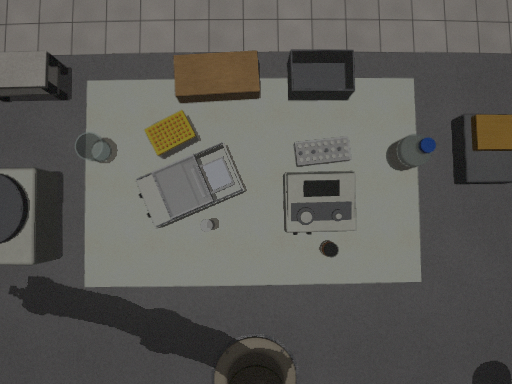

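View pics/s1.png

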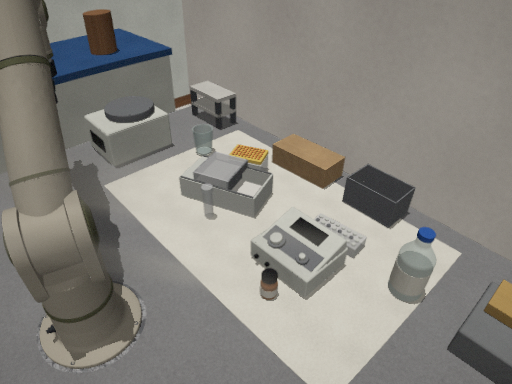

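The top view shows the tank at about (191,187), with its deck to the left (+y), the hood around (183,187) and the open well at (218,173). The supply is at about (320,202), with START the large button at (305,216) and STOP at (338,216). The tube is at (209,225), the vial at (329,248) and the tip box at (170,133). Next I'll measure with depth and edges.

```bash
python3 - <<'E'
from h import *
m=eyes.camera_model('top'); z=np.load('pics/t1.npz'); p,d=z['p'],z['d']
P=cloud(m,d)
def rect(mask,name):
    n,l,st,c=cv2.connectedComponentsWithStats(mask.astype(np.uint8))
    for i in range(1,n):
        if st[i,4]<25: continue
        q=P[l==i]; xy=q[:,:2].astype(np.float32); r=cv2.minAreaRect(xy)
        print(name,st[i],'c',np.round(r[0],4),'sz',np.round(r[1],3),'a',round(r[2],1),'z',np.round(np.nanmedian(q[:,2]),3))
Z=P[...,2]; reg=np.zeros(Z.shape,bool); reg[100:270,80:420]=1
rect(reg&(Z>.03),'all'); rect(reg&(Z>.066)&(Z<.084),'deck'); rect(reg&(Z>.09)&(Z<.125),'hood')
c=p[110:270,120:370]; cv2.imwrite('pics/c1.png',cv2.resize(c[:,:,::-1],None,fx=3.2,fy=3.2,interpolation=cv2.INTER_CUBIC))
E
```

```text
all [ 145  110   52   47 1450] c [0.7111 0.2315] sz [0.087 0.123] a 27.1 z 0.078
all [ 80 132  29  29 524] c [0.6721 0.4493] sz [0.074 0.076] a 71.5 z 0.07
all [388 134  32  36 895] c [ 0.6451 -0.4307] sz [0.087 0.058] a 4.6 z 0.127
all [ 295  136   57   30 1286] c [ 0.6607 -0.2077] sz [0.07  0.161] a 6.0 z 0.036
all [ 136  141  109   87 4742] c [0.5604 0.1821] sz [0.151 0.284] a 22.6 z 0.103
all [ 283  171   74   64 4332] c [ 0.5076 -0.1913] sz [0.178 0.201] a 0.6 z 0.081
all [200 219  14  13 142] c [0.45   0.1248] sz [0.033 0.032] a 46.6 z 0.112
all [321 241  18  16 224] c [ 0.3763 -0.2154] sz [0.041 0.042] a 24.5 z 0.074
deck [ 145  110   51   46 1264] c [0.7114 0.2317] sz [0.086 0.123] a 27.4 z 0.078
deck [ 80 135  18  23  79] c [0.6813 0.4655] sz [0.036 0.067] a 60.9 z 0.074
deck [ 94 141  12  19  37] c [0.6592 0.4231] sz [0.013 0.056] a 64.0 z 0.075
deck [ 136  141  109   87 1342] c [0.5628 0.1764] sz [0.15  0.272] a 22.6 z 0.075
deck [393 140  16  28  71] c [ 0.639  -0.4163] sz [0.082 0.026] a 17.3 z 0.074
deck [302 171  33   2  36] c [ 0.5945 -0.1866] sz [0.091 0.005] a 89.3 z 0.075
deck [ 285  189   72   43 2035] c [ 0.4864 -0.1914] sz [0.201 0.118] a 89.1 z 0.075
deck [324 243  15  14 165] c [ 0.3759 -0.2175] sz [0.039 0.037] a 89.9 z 0.075
hood [ 80 132  24  28 139] c [0.672  0.4448] sz [0.076 0.066] a 1.1 z 0.098
hood [396 137  24  30 175] c [ 0.6392 -0.4244] sz [0.087 0.043] a 19.0 z 0.109
hood [ 151  154   63   65 2425] c [0.5565 0.1923] sz [0.141 0.126] a 22.4 z 0.108
hood [ 287  172   69   22 1037] c [ 0.5614 -0.1903] sz [0.055 0.19 ] a 0.9 z 0.095
hood [301 211  11   8  38] c [ 0.4751 -0.1457] sz [0.018 0.028] a 8.8 z 0.092
hood [200 219  14  13 135] c [0.45   0.1248] sz [0.033 0.032] a 46.6 z 0.112
```

View pics/c1.png

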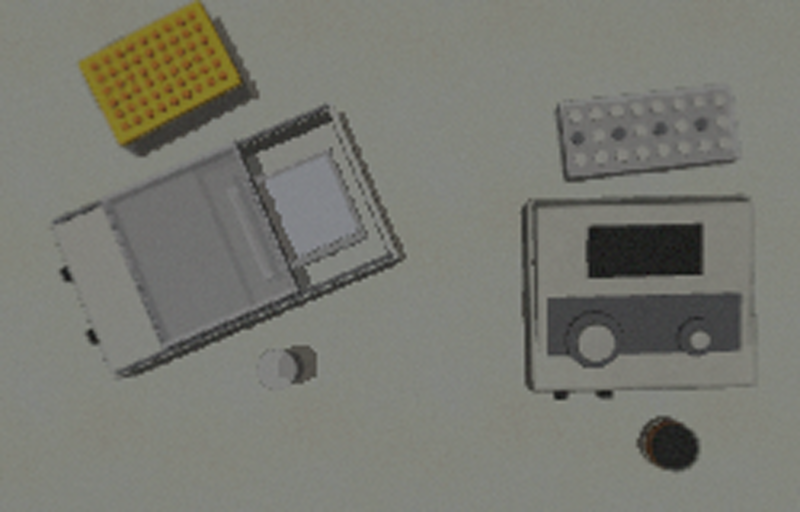

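```bash
python3 - <<'E'
from h import *
m=eyes.camera_model('top'); z=np.load('pics/t1.npz'); p=z['p']
g=p[205:230,292:350].min(axis=2); _,b=cv2.threshold(g,0,255,cv2.THRESH_OTSU)
n,l,st,c=cv2.connectedComponentsWithStats(b)
for i in range(1,n):
    if 15<st[i,4]<300:
        uv=c[i]+[292,205]; print(st[i],uv,onplane(m,[uv],.089)[0])
print(np.round(z['rot'],3),z['pos'])
y=np.radians(22.6); T=np.array([.5628,.1764]); xt=np.array([np.cos(y),np.sin(y)]); yt=np.array([-np.sin(y),np.cos(y)])
for a in (80,110,6): print(a,T+yt*a/1000)
E
```

```text
[ 9  7 11 11 99] [305.92929293 216.74747475] [ 0.46810435 -0.14642424  0.089     ]
[44  9  6  5 26] [338.5 216. ] [ 0.46879169 -0.23683256  0.089     ]
[[-0.948  0.319 -0.   ]
 [ 0.319  0.948 -0.001]
 [-0.    -0.002 -1.   ]] [0.23121727 0.68665964 0.23043822]
80 [0.53205637 0.25025682]
110 [0.52052751 0.27795312]
6 [0.56049423 0.18193926]
```

Request:
drive_tool([
  [18,-26,0,0,0,-3,0],
  [18,-26,0,0,0,-3,0],
  [18,-26,0,0,0,-3,0],
  [18,-26,0,0,0,-3,0],
  [18,-26,0,0,0,-3,0],
  [18,-26,0,0,0,-3,0],
  [18,-26,0,0,0,-3,0],
  [18,-26,0,0,0,-3,0],
])

```text
t: 0.9
tool_pos: [0.3759, 0.4778, 0.231]
ee_rot: [[-0.735, 0.679, -0.0], [0.679, 0.735, -0.001], [-0.0, -0.001, -1.0]]
contact_force: [-0.3, 0.3, -1.0]
finger_gap: -0.0001
finger_force: 0.0
```

Request:
drive_tool([
  [18,-25,0,0,0,-3,0],
  [18,-25,0,0,0,-3,0],
  [18,-25,0,0,0,-3,0],
  [18,-25,0,0,0,-3,0],
  [18,-25,0,0,0,-3,0],
  [18,-25,0,0,0,-3,0],
  [18,-25,0,0,0,-3,0],
  [18,-25,0,0,0,-3,0],
  [0,0,0,0,0,0,0],
  [0,0,0,0,0,0,0],
])

```text
t: 1.9
tool_pos: [0.5195, 0.2786, 0.231]
ee_rot: [[-0.396, 0.918, -0.0], [0.918, 0.396, -0.0], [-0.0, -0.001, -1.0]]
contact_force: [-0.1, 1.1, -0.3]
finger_gap: 0.0002
finger_force: 0.0
```

```bash
python3 - <<'E'
from h import *
p,d,m,s=snap('wrist','w1'); P=cloud(m,d,s['tool_pos'],s['ee_rot']); Z=P[...,2]
for a,b in ((.07,.079),(.1,.116)):
    n,l,st,c=cv2.connectedComponentsWithStats(((Z>a)&(Z<b)).astype(np.uint8))
    for i in range(1,n):
        if st[i,4]>1500:
            q=P[l==i]; r=cv2.minAreaRect(q[:,:2].astype(np.float32)); print(a,st[i],np.round(r[0],4),np.round(r[1],3),r[2],np.median(q[:,2]))
E
```

```text
0.07 [ 173  146  170   68 9878] [0.522  0.2715] [0.151 0.063] 22.651470184326172 0.07543332577409073
0.07 [ 371  229   91  100 3851] [0.706  0.2384] [0.085 0.108] 26.959360122680664 0.07809980509931153
0.1 [ 172  216  171   74 7757] [0.5436 0.2195] [0.141 0.066] 22.852872848510742 0.10840515488966174
```

View pics/w1.png

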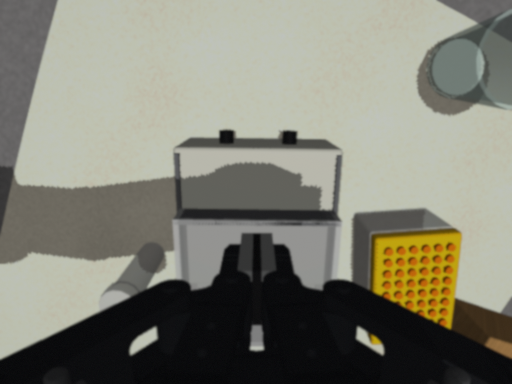

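The wrist view shows the deck edge near row 145 and the hood's end wall near row 217. This confirms a yaw of 22.65° and q of about 85 mm, with the TCP above the free deck 31 mm ahead of the wall. Next I'll descend.

Request:
drive_tool([
  [0,0,-30,0,0,0,0],
  [0,0,-35,0,0,0,0],
  [0,0,-35,0,0,0,0],
  [0,0,-25,0,0,0,0],
  [0,0,-12,0,0,0,0],
  [0,0,-8,0,0,0,0],
  [0,0,0,0,0,0,0],
  [0,0,0,0,0,0,0],
])

```text
t: 2.75
tool_pos: [0.5198, 0.2796, 0.0872]
ee_rot: [[-0.397, 0.918, 0.001], [0.918, 0.397, 0.001], [0.0, 0.001, -1.0]]
contact_force: [0.6, 0.0, 0.5]
finger_gap: 0.0001
finger_force: 0.0
```

Request:
drive_tool([
  [2,-4.5,0,0,0,0,0],
  [2,-4.5,0,0,0,0,0],
  [1.5,-3.7,0,0,0,0,0],
  [1.5,-3.7,0,0,0,0,0],
  [1.5,-3.7,0,0,0,0,0],
  [1.5,-3.7,0,0,0,0,0],
])

```text
t: 3.35
tool_pos: [0.5294, 0.2554, 0.0864]
ee_rot: [[-0.397, 0.918, 0.0], [0.918, 0.397, 0.001], [0.001, 0.0, -1.0]]
contact_force: [-1.0, 2.0, 1.9]
finger_gap: 0.0004
finger_force: 1.1
```

Request:
drive_tool([
  [1.9,-4.6,0,0,0,0,0],
  [1.9,-4.6,0,0,0,0,0],
  [1.9,-4.6,0,0,0,0,0],
  [1.9,-4.6,0,0,0,0,0],
  [1.9,-4.6,0,0,0,0,0],
  [1.9,-4.6,0,0,0,0,0],
  [1.9,-4.6,0,0,0,0,0],
  [1.9,-4.6,0,0,0,0,0],
  [1.9,-4.6,0,0,0,0,0],
  [1.9,-4.6,0,0,0,0,0],
  [1.9,-4.6,0,0,0,0,0],
  [1.9,-4.6,0,0,0,0,0],
])

```text
t: 4.55
tool_pos: [0.5524, 0.1998, 0.0862]
ee_rot: [[-0.397, 0.918, 0.0], [0.918, 0.397, 0.0], [-0.0, 0.0, -1.0]]
contact_force: [0.8, 2.4, 0.1]
finger_gap: 0.0
finger_force: 1.1
```

Request:
drive_tool([
  [1.2,-2.8,0,0,0,0,0],
  [1.2,-2.8,0,0,0,0,0],
  [1.2,-2.8,0,0,0,0,0],
  [0,0,0,0,0,0,0],
])

```text
t: 4.95
tool_pos: [0.5557, 0.1909, 0.0862]
ee_rot: [[-0.396, 0.918, -0.0], [0.918, 0.396, -0.001], [-0.0, -0.001, -1.0]]
contact_force: [0.1, 0.4, -0.7]
finger_gap: -0.0002
finger_force: 0.0
```

Request:
drive_tool([
  [0.6,-1.4,0,0,0,0,0],
  [0.6,-1.4,0,0,0,0,0],
  [0.6,-1.4,0,0,0,0,0],
  [0.6,-1.4,0,0,0,0,0],
])

```text
t: 5.35
tool_pos: [0.5577, 0.1859, 0.0862]
ee_rot: [[-0.397, 0.918, -0.001], [0.918, 0.397, -0.0], [0.0, -0.001, -1.0]]
contact_force: [-1.5, 0.8, 0.9]
finger_gap: -0.0
finger_force: 1.0
```

```bash
python3 - <<'E'
from h import *
p,d,m,s=snap('wrist','w2'); P=cloud(m,d,s['tool_pos'],s['ee_rot']); Z=P[...,2]
n,l,st,c=cv2.connectedComponentsWithStats(((Z>.068)&(Z<.082)).astype(np.uint8))
for i in range(1,n):
    if st[i,4]>1500:
        q=P[l==i]; r=cv2.minAreaRect(q[:,:2].astype(np.float32)); print(st[i],np.round(r[0],4),np.round(r[1],3),r[2])
p,d,m,s=snap('top','t2'); P=cloud(m,d); Z=P[...,2]
cv2.imwrite('pics/c2.png',cv2.resize(np.hstack([p[130:240,120:260],]) [:,:,::-1],None,fx=4,fy=4,interpolation=cv2.INTER_CUBIC))
E
```

```text
[   82     0   362   273 85615] [0.5392 0.2277] [0.149 0.125] 22.80243492126465
[ 465  158   47  201 6305] [0.6746 0.2193] [0.022 0.112] 33.13059616088867
```

View pics/w2.png

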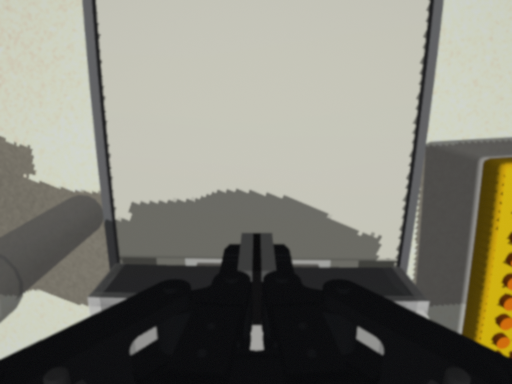

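The wrist view shows the fingertips against the hood's end wall near row 265, with the hood still a few mm from the stop. I'll go in small steps and watch the force.

Request:
drive_tool([
  [0.4,-0.9,0,0,0,0,0],
  [0.4,-0.9,0,0,0,0,0],
  [0.4,-0.9,0,0,0,0,0],
])

```text
t: 5.75
tool_pos: [0.5592, 0.1833, 0.0862]
ee_rot: [[-0.397, 0.918, -0.0], [0.918, 0.397, -0.0], [0.0, -0.0, -1.0]]
contact_force: [-2.4, 1.8, -0.8]
finger_gap: 0.0001
finger_force: 1.0
```

Request:
drive_tool([
  [0.4,-0.9,0,0,0,0,0],
  [0,0,0,0,0,0,0],
])

```text
t: 5.95
tool_pos: [0.5599, 0.1823, 0.0862]
ee_rot: [[-0.397, 0.918, 0.0], [0.918, 0.397, -0.0], [-0.0, 0.0, -1.0]]
contact_force: [-0.8, 0.5, -0.5]
finger_gap: -0.0004
finger_force: 0.6
```

Request:
drive_tool([
  [0.4,-0.9,0,0,0,0,0],
  [0,0,0,0,0,0,0],
])

```text
t: 6.15
tool_pos: [0.5601, 0.1819, 0.0863]
ee_rot: [[-0.397, 0.918, -0.0], [0.918, 0.397, 0.0], [0.0, 0.0, -1.0]]
contact_force: [-2.9, 2.6, -0.4]
finger_gap: -0.0001
finger_force: 1.6
```

Request:
drive_tool([
  [0.4,-0.9,0,0,0,0,0],
  [0,0,0,0,0,0,0],
])

```text
t: 6.35
tool_pos: [0.5601, 0.1819, 0.0863]
ee_rot: [[-0.398, 0.917, -0.001], [0.917, 0.398, 0.001], [0.001, -0.0, -1.0]]
contact_force: [-3.7, 5.1, 1.0]
finger_gap: -0.0001
finger_force: 3.2
```

The TCP has stalled at tank y of about 6 mm while the force rises to about 6 N, which is the end stop. I'll back off and check.

Request:
drive_tool([
  [-1.5,3.5,0,0,0,0,0],
  [-4,9,0,0,0,0,0],
  [-4,9,10,0,0,0,0],
  [0,0,35,0,0,0,0],
  [0,0,40,0,0,0,0],
  [0,0,40,0,0,0,0],
  [0,0,20,0,0,0,0],
  [0,0,0,0,0,0,0],
  [0,0,0,0,0,0,0],
])

```text
t: 7.25
tool_pos: [0.5508, 0.2028, 0.2319]
ee_rot: [[-0.398, 0.918, 0.001], [0.918, 0.398, 0.001], [0.0, 0.001, -1.0]]
contact_force: [-0.2, 0.1, -0.6]
finger_gap: -0.0005
finger_force: 0.0
```

```bash
python3 - <<'E'
from h import *
def meas(n,f):
    p,d,m,s=snap(n,f); P=cloud(m,d,s['tool_pos'],s['ee_rot']); Z=P[...,2]; v,u=np.indices(Z.shape)
    y=np.radians(22.6); T=np.array([.5628,.1764]); R=np.array([[np.cos(y),np.sin(y)],[-np.sin(y),np.cos(y)]])
    L=(P[...,:2]-T)@R.T
    k=(abs(L[...,0])<.05)&(abs(L[...,1])<.15)
    for nm,w in (('deck',k&(Z>.068)&(Z<.083)&(L[...,1]>-.02)),('hood',k&(Z>.1)&(Z<.115))):
        q=L[w]; print(n,nm,w.sum(),np.round(np.percentile(q[:,1],[.5,2,98,99.5]),4))
    w=(Z>.066)&(Z<.118)&(abs(L[...,0])<.1)&(abs(L[...,1])<.15)
    print(cv2.minAreaRect(P[w][:,:2].astype(np.float32)))
    return p
meas('wrist','w3'); p=meas('top','t3')
cv2.imwrite('pics/c3.png',cv2.resize(p[110:270,120:370][:,:,::-1],None,fx=3.2,fy=3.2,interpolation=cv2.INTER_CUBIC))
E
```

```text
wrist deck 18196 [-0.0055  0.0024  0.1322  0.1341]
wrist hood 4489 [-0.1286 -0.1228 -0.0053 -0.005 ]
((0.5609291195869446, 0.1779441386461258), (0.1507062017917633, 0.26559779047966003), 22.693912506103516)
top deck 613 [-0.0007 -0.0003  0.0894  0.0935]
top hood 1684 [-0.1301 -0.1283 -0.0081 -0.0061]
((0.5683943033218384, 0.1623038351535797), (0.14970870316028595, 0.241409033536911), 22.55731773376465)
```

View pics/c3.png

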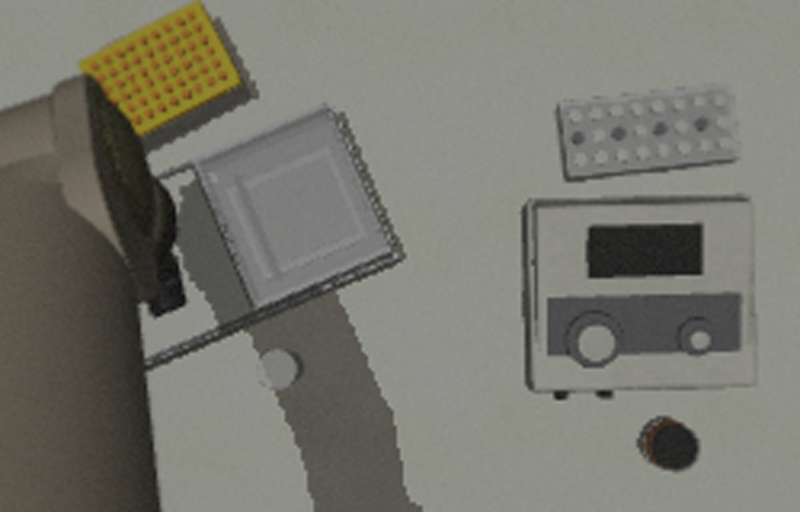

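The top crop shows the hood fully over the well, with its wall measured at tank y of -5.0 mm (q = 0). The deck end is unmoved at about 134 mm and the other objects haven't moved. START is next: I'll transit, then tilt 14.3° to line up with the button axis.

Request:
drive_tool([
  [-9,-29,0,0,0,-3,0],
  [-9,-29,0,0,0,-3,0],
  [-9,-29,0,0,0,-3,0],
  [-9,-29,0,0,0,-3,0],
  [-9,-29,0,0,0,-3,0],
  [-9,-29,0,0,0,-3,0],
  [-9,-29,0,0,0,-3,0],
  [-9,-29,0,0,0,-3,0],
  [-9,-29,0,0,0,-3,0],
  [-9,-29,0,0,0,-3,0],
  [-9,-29,0,0,0,-3,0],
  [-9,-29,0,0,0,-3,0],
])

```text
t: 8.55
tool_pos: [0.442, -0.1467, 0.2303]
ee_rot: [[0.22, 0.975, -0.002], [0.975, -0.22, -0.0], [-0.001, -0.002, -1.0]]
contact_force: [-0.6, -0.0, 0.1]
finger_gap: 0.0002
finger_force: 0.0
```

Request:
drive_tool([
  [0,0,-10,0,-4.8,0,0],
  [0,0,-10,0,-4.8,0,0],
  [0,0,-10,0,-4.7,0,0],
  [0,0,0,0,0,0,0],
  [0,0,0,0,0,0,0],
])

```text
t: 9.05
tool_pos: [0.4426, -0.1462, 0.2009]
ee_rot: [[0.213, 0.946, 0.244], [0.976, -0.22, 0.001], [0.054, 0.238, -0.97]]
contact_force: [0.7, -0.3, 0.2]
finger_gap: -0.0002
finger_force: 0.0
```

```bash
python3 - <<'E'
from h import *
p,d,m,s=snap('wrist','w4'); P=cloud(m,d,s['tool_pos'],s['ee_rot']); Z=P[...,2]
print(s['tool_pos'],s['joint_positions'])
k=(np.hypot(P[...,0]-.468,P[...,1]+.146)<.05)&(p.min(axis=2)>140)
n,l,st,c=cv2.connectedComponentsWithStats(k.astype(np.uint8))
for i in range(1,n):
    if st[i,4]>60: print(st[i],c[i],onplane(m,[c[i]],.089,s['tool_pos'],s['ee_rot'])[0],np.nanmedian(P[l==i],axis=0))
E
```

```text
[ 0.4426228  -0.14617957  0.20089226] [ 0.06238086  0.27945508  0.22254279  2.37770242 -0.47075891  0.28160588
  0.48720412]
[ 191  120   84   72 2102] [218.77830637 151.88487155] [ 0.44818352 -0.11377039  0.089     ] [ 0.44650676 -0.11566452  0.06861087]
[290 135  22  69 651] [302.03072197 168.37173579] [ 0.50920772 -0.1430435   0.089     ] [ 0.51153863 -0.14493164  0.08150023]
[ 233  166   41   37 1186] [252.96374368 184.54468803] [ 0.46762967 -0.14490613  0.089     ] [ 0.4677617  -0.14488792  0.08984401]
```

View pics/w4.png

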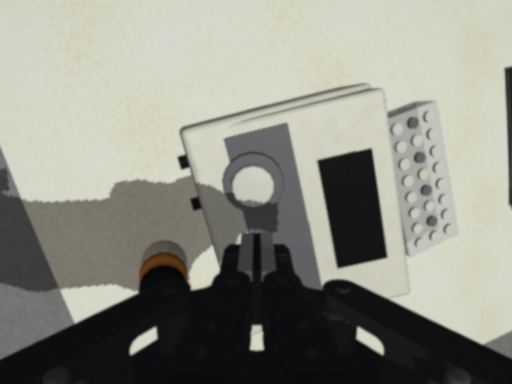

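The wrist view shows the START button at (253,184), which puts it at (0.468, -0.145, 0.089). I'll approach to about 8 mm above it along the axis.

Request:
drive_tool([
  [5.5,0,-24,0,0,0,0],
  [5.5,0.5,-24,0,0,0,0],
  [5.5,0,-24,0,0,0,0],
  [4,0,-18,0,0,0,0],
  [2.5,0,-12,0,0,0,0],
  [0,0,0,0,0,0,0],
  [0,0,0,0,0,0,0],
])

```text
t: 9.8
tool_pos: [0.4681, -0.1454, 0.1214]
ee_rot: [[0.213, 0.948, 0.237], [0.975, -0.222, 0.01], [0.062, 0.229, -0.971]]
contact_force: [0.1, 0.0, 0.0]
finger_gap: -0.0002
finger_force: 0.0
```

```bash
python3 -c "
from h import *
s=monitor.observe(); print(s['joint_positions'],s['tool_pos'])"
```

```text
[ 0.18220724  0.46347629  0.06297816  2.3934417  -1.04306983  0.10773599
  1.04230026] [ 0.46809458 -0.14537108  0.12140983]
```

Joint 6 has reached its limit with the tilt, so I'll go back up to a vertical tool and press vertically. I'll shift slightly toward -x so the leading edge lands on the button.

Request:
drive_tool([
  [-1,0,10,0,4.7,0,0],
  [-1,0,10,0,4.7,0,0],
  [-1,0,5,0,4.4,0,0],
  [0,0,0,0,0,0,0],
  [0,0,0,0,0,0,0],
])

```text
t: 10.3
tool_pos: [0.4665, -0.1443, 0.1358]
ee_rot: [[0.216, 0.975, 0.052], [0.976, -0.217, 0.016], [0.027, 0.047, -0.999]]
contact_force: [-0.4, 0.9, 0.2]
finger_gap: 0.0
finger_force: 0.0
```

```bash
python3 -c "
from h import *
s=monitor.observe(); print(s['joint_positions'],s['tool_pos'],s['ee_rot'])"
```

```text
[-0.21979946  0.53006805  0.60896931  2.27851906 -0.75134459  0.48583818
  0.77998086] [ 0.46654305 -0.14434411  0.13575904] [[ 0.21565893  0.9750882   0.05190593]
 [ 0.9761078  -0.21671963  0.01568968]
 [ 0.02654786  0.04728216 -0.99852872]]
```

Request:
drive_tool([
  [-2,-0.5,-12,0,0,0,0],
  [-2,-0.5,-12,0,0,0,0],
  [0,0,-10,0,0,0,0],
  [0,0,0,0,0,0,0],
  [0,0,0,0,0,0,0],
])

```text
t: 10.8
tool_pos: [0.4613, -0.1466, 0.1019]
ee_rot: [[0.218, 0.975, 0.05], [0.975, -0.219, 0.017], [0.027, 0.045, -0.999]]
contact_force: [0.1, 0.5, 0.5]
finger_gap: -0.0003
finger_force: 0.0
```

```bash
python3 -c "
from h import *
s=monitor.observe(); print(s['joint_positions'],s['tool_pos'],s['contact_force'])"
```

```text
[-0.13442567  0.57406688  0.50005321  2.30711853 -0.84251542  0.39837719
  0.86435301] [ 0.46134083 -0.14660652  0.10190955] [0.07300286 0.49552533 0.50150655]
```

Joints are fine. I'll press in 1.5 mm rows.

Request:
drive_tool([
  [0,0,-3,0,0,0,0],
  [0,0,-3,0,0,0,0],
  [0,0,-2,0,0,0,0],
  [0,0,-1.5,0,0,0,0],
  [0,0,-1.5,0,0,0,0],
  [0,0,0,0,0,0,0],
])

```text
t: 11.4
tool_pos: [0.4621, -0.1462, 0.0905]
ee_rot: [[0.216, 0.975, 0.049], [0.976, -0.217, 0.016], [0.026, 0.045, -0.999]]
contact_force: [1.1, 0.2, 0.2]
finger_gap: -0.0003
finger_force: 0.0
```

Request:
drive_tool([
  [0,0,-1.5,0,0,0,0],
  [0,0,-1.5,0,0,0,0],
  [0,0,0,0,0,0,0],
])

```text
t: 11.7
tool_pos: [0.4624, -0.1462, 0.0876]
ee_rot: [[0.216, 0.975, 0.05], [0.976, -0.217, 0.016], [0.026, 0.045, -0.999]]
contact_force: [-0.1, -0.1, 2.1]
finger_gap: -0.0005
finger_force: 0.9
```

Request:
drive_tool([
  [0,0,-1.5,0,0,0,0],
  [0,0,-1.5,0,0,0,0],
  [0,0,0,0,0,0,0],
])

```text
t: 12.0
tool_pos: [0.4624, -0.1463, 0.0846]
ee_rot: [[0.216, 0.975, 0.05], [0.976, -0.217, 0.016], [0.026, 0.045, -0.999]]
contact_force: [1.3, -0.3, 3.5]
finger_gap: -0.0001
finger_force: 1.5
```

Request:
drive_tool([
  [0,0,-1,0,0,0,0],
  [0,0,-1,0,0,0,0],
  [0,0,0,0,0,0,0],
])

```text
t: 12.3
tool_pos: [0.4624, -0.1463, 0.0828]
ee_rot: [[0.216, 0.975, 0.05], [0.976, -0.217, 0.016], [0.026, 0.046, -0.999]]
contact_force: [1.1, -0.4, 6.8]
finger_gap: 0.0001
finger_force: 3.0
```

Request:
drive_tool([
  [0,0,-1,0,0,0,0],
  [0,0,0,0,0,0,0],
])

```text
t: 12.5
tool_pos: [0.4626, -0.1464, 0.0823]
ee_rot: [[0.216, 0.975, 0.051], [0.976, -0.217, 0.016], [0.027, 0.046, -0.999]]
contact_force: [-0.9, 1.1, 17.3]
finger_gap: -0.0001
finger_force: 8.4
```

Request:
drive_tool([
  [0,0,-1,0,0,0,0],
  [0,0,0,0,0,0,0],
])

```text
t: 12.7
tool_pos: [0.4627, -0.1464, 0.082]
ee_rot: [[0.216, 0.975, 0.052], [0.976, -0.217, 0.016], [0.027, 0.047, -0.999]]
contact_force: [-2.0, 2.0, 29.1]
finger_gap: -0.0003
finger_force: 14.1
```

There's a hard stop at about 6.5 mm of travel with the force well over 4 N, so the button is fully down. Now I'll release it.

Request:
drive_tool([
  [0,0,3,0,0,0,0],
  [0,0,5,0,0,0,0],
  [-0.5,0,10,0,0,0,0],
  [0,0,25,0,0,0,0],
  [0,0,30,0,0,0,0],
  [0,0,30,0,0,0,0],
  [-5,10,20,0,0,0,0],
  [-5,20,10,0,0,0,0],
  [0,25,0,0,0,0,0],
  [0,25,0,0,0,0,0],
  [0,0,0,0,0,0,0],
  [0,0,0,0,0,0,0],
])

```text
t: 13.9
tool_pos: [0.4513, -0.0658, 0.2135]
ee_rot: [[0.214, 0.976, 0.049], [0.976, -0.215, 0.016], [0.026, 0.044, -0.999]]
contact_force: [-0.1, -0.5, -0.1]
finger_gap: -0.0002
finger_force: 0.0
```

```bash
python3 - <<'E'
from h import *
p,d,m,s=snap('side','s2'); print(s['t'],s['tool_pos'],s['contact_force'])
a=np.load('pics/s1.npz')['p']; f=lambda q:cv2.resize(q[120:310,160:440][:,:,::-1],None,fx=1.4,fy=1.4)
cv2.imwrite('pics/s2c.png',np.hstack([f(a),f(p)]))
p,d,m,s=snap('top','t4'); P=cloud(m,d); w=p[205:230,292:350]; P=P[205:230,292:350]
z=np.load('pics/t1.npz')['d'][205:230,292:350]; dd=z-d[205:230,292:350]
print(np.round(dd[8:17,10:20].mean(),4),np.round(dd[9:14,44:50].mean(),4))
E
```

```text
13.9 [ 0.45126933 -0.06582629  0.21350899] [-0.12710361 -0.51625318 -0.13201277]
0.482 0.0004
```

View pics/s2c.png

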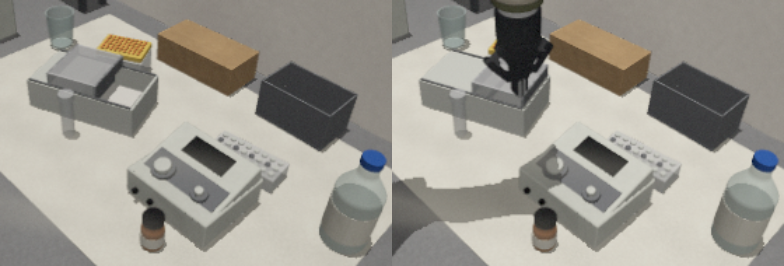

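View pics/t4.png

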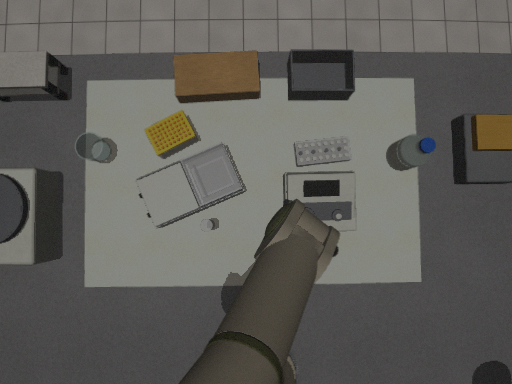

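The side view before and after shows the hood shut, with the supply, tube, vial and rack unmoved; START is at about (276,239) in the full frame. The top view confirms the hood is over the well at (214,173) and the arm is clear. I'll check from the side depth that START came back up, then hand in.

```bash
python3 - <<'E'
from h import *
a=np.load('pics/s1.npz')['d'];b=np.load('pics/s2.npz')['d']
e=float(np.median((b-a)[235:241,272:280])); print(e, float(np.median((b-a)[256:259,301:304])))
if abs(e)<.003: print(env.job_done())
E
```

```text
-0.0001043081283569336 -0.000406801700592041
the job is handed in; nothing more can be done
None
```

The hood is fully shut over the well, START was then pressed fully down and came back up, STOP and the bystanders were left alone, and the job is handed in at about 14 s with the robot clear; joint 6 briefly read 0.1077 against its 0.11 lower limit.

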